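# Unscrew the sample jar and lay its cap in the tray

### The arm

A 7-joint arm with a two-finger parallel gripper is mounted at the origin on the work surface. World frame = base frame: x ahead of the robot, y to its left, z up, the work surface at z = 0. Lengths are in m, angles in rad, forces in N, time in s.
With the tool pointing down it reaches from about 0.35 to 0.9 m from the base axis. Payload 8.1 kg.
Tool frame: the origin (TCP) lies midway between the tips of the shut fingers; the grasp point (between the pads) lies arm.tcp_to_grasp behind it (arm.tcp_to_grasp is the distance from the TCP to the grasp point, in m); z points along the fingers, y is the line along which they close (so a half turn about z gives the same grasp; the last joint's range is limited). The gripper opens to 92 mm and grips with 3 to 60 N. Pads are 19 mm wide; open, the fingers measure 130 mm over their backs; the gripper's body (75 mm by 190 mm) begins 47 mm behind the grasp point.
Start: joints at [1.205, 0.434, 0.025, 1.573, -0.012, 1.134, -0.075], TCP at [0.162, -0.604, 0.227] pointing down, gripper open.
Joint ranges: [-2.62, 2.62], [-0.44, 2.09], [-1.27, 1.32], [0.08, 2.57], [-1.32, 4.46], [0.12, 2], [-2.74, 2.74]. Speed limits (rad/s): [2.22, 2.22, 3.01, 3.01, 3.14, 3.14, 3.14].

### API

Orientations are given as a rotation vector (axis times angle).
In Python, from cell import observe, get_image, arm gives the robot as it stands. The module is installed in compiled form; this text tells all that it offers.
- The arm moves only by the tool drive_tool, never from a script. Its argument "steps" is a list of rows, each a list of 5 numbers: the closure, from 0 (fully open) to 1 (shut), then the shift along the world's x, y, z in mm, then the turn about the world's z in rad. In form: [[hand, x, y, z, roll], ...]. A call has 1 to 20 rows; each row shifts and turns the commanded pose from where the row before left it; what a row does not reach is not made up. A row lasts 1/12 s, in which the tool goes at most 41.7 mm and 7.16 degrees, less where a joint would pass 70% of its speed; a pose out of reach is approached as far as the arm can. A call with a gripper value outside its range is refused whole. The fingers move at their own pace and stop on an object; "grip_force" is the grip in N (left out, the last holds). Time passes only in rows, so rows that do not move let the fingers close. It gives the time, the measured TCP pose, the force, the opening and the grip force at its end, in the units of the state.
- observe(): the state, without advancing time (a new reading comes with each control period).
- get_image(name): name is "scene" or "top" or "wrist"; returns a dict with "image" (480x640x3 uint8, red, green, blue), "vfov" (degrees; the focal length in pixels is half the picture's height over the tangent of half this angle, whatever the lens; pixels are square), "cx", "cy" (the principal point, pixels), "xyz" and "attitude" of the camera in the world. Camera axes: x right, y down, z forward; pixel columns grow to the right and rows downward; lengths in m; the calibration is good to about 2 mm. A picture is of the moment at which its call begins. There is no depth.
- arm.sign_off(): hands the job in; it is judged then, once.
The state is a dict: "clock": time; "joints": joint angles; "dq": joint speeds; "joint_efforts": joint torques, N m; "position": TCP position; "ee_rot": TCP orientation; "force": force on the tool from outside, world axes, zero at the start; "ft_torque": the same for the moment, N m; "width": opening from 0.0 (shut) to 1.0 (fully open); "gripper_force": force on a finger pad.
Only numpy, scipy, OpenCV 4.12 (cv2) and the standard library are available. Lean on these libraries where they do the work, as an engineer would, in place of code of your own. Each camera call takes 0.05 s, during which the arm holds its last target. There are 200 camera calls.

### The job

The short brown sample jar held in the bench clamp is needed for slides: unscrew its white cap anticlockwise, in several twists, until the threads free, and lift it straight off. Then set the cap gently down in the steel tray, upright (closed top up) and lying flat on the tray's floor, and let go. Leave the tall bottle with the same kind of cap where it stands.

Things in the scene. Friction and masses are not known exactly. Their poses are not given: they have to be found in the camera images.
- cap_center (a point): white screw cap of the short jar, its centre (half-way up), z up. Round, 51 mm wide, 38 mm high, 40 g, open below, grippable across from any side. Starts fully home, centre 105 mm above the bench. Turned anticlockwise (from above) it rises 16 mm a turn; free after about one full turn (350 degrees), further turning is harmless. Turns easily, stays put when let go, so regrip between twists.
- jar: short brown glass jar, 64 mm wide, fixed to the bench in a clamp with a 105 x 105 mm base plate; it cannot turn. Origin on the jar's axis at the bench surface, z up. The cap's skirt sits on a collar as wide as the cap, 86 mm above the bench; below the collar (78 mm) the glass widens to 64 mm at 66 mm height. The threaded neck reaches 112 mm above the bench.
- tray_floor (a point): middle of the floor of the shallow steel tray, 3 mm above the bench. The tray is fixed, inside 164 mm along this frame's x and 134 mm along its y, walls 3 mm thick; its rim stands 7 mm above its floor.
- tall_bottle: loose tall brown bottle, 68 mm wide and 152 mm high, 0.45 kg, with a similar white 51 mm cap; origin at the centre of its underside. A bystander, not to be disturbed.

How it is judged:
By the outcome, as a careful person would: the job done as asked, in the order asked, and still so for the second after the job is handed in, with the robot touching nothing.
It also fails if it takes over 70 s, if anything falls off the work surface, if the arm or the gripper's body presses on something with over 40 N, if the wrist force passes 120 N, or if a joint passes its speed limit or range.

## Working session

There is one attempt and no reset: what is moved stays moved. The work goes in short steps, Python scripts to look and compute and a tool call to move; the robot and the scene stay as the last step left them, time stands still between calls to the robot, and variables do not carry over. Pictures are saved under pics/ and viewed, at most 10 in all, crops included, and the job is handed in when it is done.

Besides the shell and the picture viewer there is one more tool, called after "Emit:" as name(argument=value, ...) on one line, values as JSON. drive_tool: Moves the arm, as the interface text tells. Its arguments: {"type":"object","properties":{"steps":{"type":"array"},"grip_force":{"type":"number"}},"required":["steps"]}

```bash
mkdir -p pics
python3 - <<'E'
from cell import observe,get_image,arm
import cv2
print(observe(), arm.tcp_to_grasp)
for n in("scene","top"):
    d=get_image(n); cv2.imwrite(f"pics/{n}1.png",d["image"][:,:,::-1]); print(n,{k:v for k,v in d.items() if k!="image"})
E
```

```text
{'clock': 0.0, 'joints': array([ 1.2053997 ,  0.43523408,  0.02501185,  1.57412384, -0.01161626,
        1.13400117, -0.07510335]), 'dq': array([-3.80401874e-04,  8.93158924e-04,  2.36037603e-04,  1.29436539e-04,
       -7.01483813e-05, -4.78815369e-04, -2.67708238e-04]), 'joint_efforts': array([-1.94440017e-04, -6.67859387e+01,  9.85161178e-01, -3.14466977e+01,
       -6.04598341e-02,  4.30716283e-02,  1.51643935e-04]), 'position': array([ 0.1621531 , -0.60305165,  0.22592819]), 'ee_rot': array([-3.11296757e+00, -4.11226090e-01,  5.63164312e-04]), 'force': array([0.54617015, 0.08220427, 0.42295599]), 'ft_torque': array([ 0.03485162,  0.02369734, -0.03819502]), 'gripper_force': 0.0, 'width': 1.0016369155381373} 0.0188
scene {'vfov': 52.393964658635035, 'cx': 317.5567175870938, 'cy': 244.29518824467814, 'xyz': array([0.94566994, 0.17957173, 0.77547114]), 'attitude': array([-1.52522366, -2.26334825,  0.68553205])}
top {'vfov': 54.120010489238815, 'cx': 318.48064075719253, 'cy': 243.482214282676, 'xyz': array([0.37067349, 0.02163501, 0.89905108]), 'attitude': array([-2.16383878,  2.13123555, -0.19585034])}
```

View pics/scene1.png

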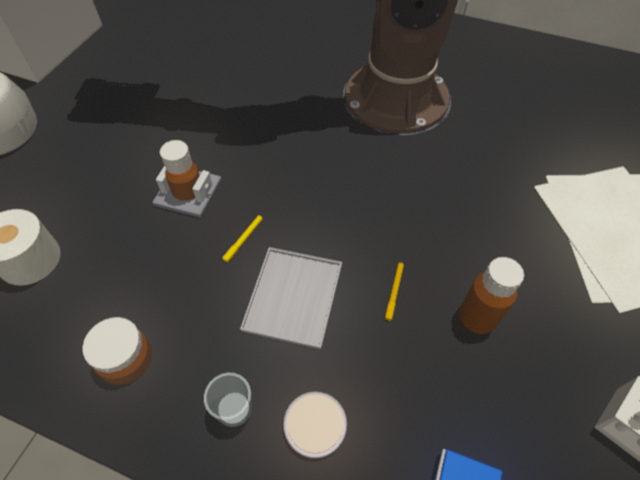

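View pics/top1.png

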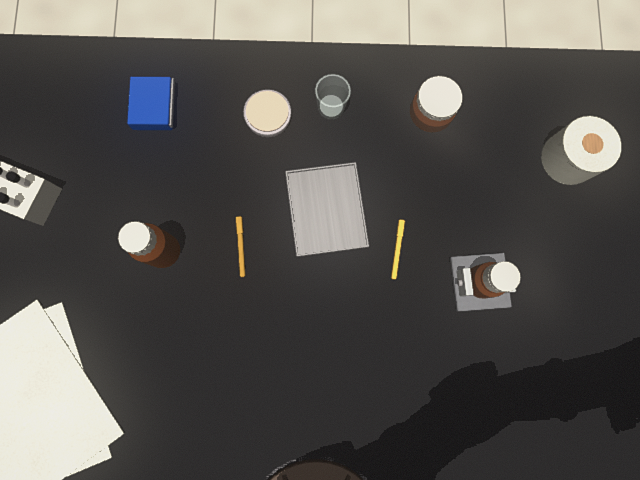

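The top view shows the clamped jar's cap near (505,277), the tray centred near (327,209), and the tall bottle near (136,238). In the scene view the jar's cap is near (176,155). Next I'll enlarge the jar and tray.

```bash
cat > h.py <<'E'
import numpy as np
from scipy.spatial.transform import Rotation as R
def ray(d,u,v):
    f=240/np.tan(np.radians(d["vfov"]/2))
    return R.from_rotvec(d["attitude"]).apply([(u-d["cx"])/f,(v-d["cy"])/f,1])
def at(d,u,v,z):
    r=ray(d,u,v); return d["xyz"]+r*(z-d["xyz"][2])/r[2]
def proj(d,p):
    f=240/np.tan(np.radians(d["vfov"]/2))
    q=R.from_rotvec(d["attitude"]).inv().apply(np.atleast_2d(p)-d["xyz"])
    return q[:,:2]/q[:,2:]*f+[d["cx"],d["cy"]]
E
python3 - <<'E'
import cv2,numpy as np
a=cv2.imread("pics/top1.png");b=cv2.imread("pics/scene1.png")
f=lambda i,x,y,w,h,s:cv2.resize(i[y:y+h,x:x+w],None,fx=s,fy=s,interpolation=cv2.INTER_CUBIC)
cv2.imwrite("pics/c1.png",np.hstack([f(a,445,240,90,80,4.4),f(b,140,130,90,80,4.4)]))
from cell import get_image
from h import *
d=get_image("top"); s=get_image("scene")
for n,u,v,z in[("cap",505,277,.124),("a",287,171,.01),("b",355,163,.01),("c",368,246,.01),("d",297,256,.01),("tall",136,238,.15)]: print(n,at(d,u,v,z).round(4))
print("scenecap",at(s,175,150,.124))
E
```

```text
cap [ 0.4449 -0.3061  0.124 ]
a [0.6578 0.0671 0.01  ]
b [ 0.677  -0.0666  0.01  ]
c [ 0.5114 -0.0918  0.01  ]
d [0.4898 0.044  0.01  ]
tall [0.4959 0.2991 0.15  ]
scenecap [ 0.4464046  -0.30467914  0.124     ]
```

View pics/c1.png

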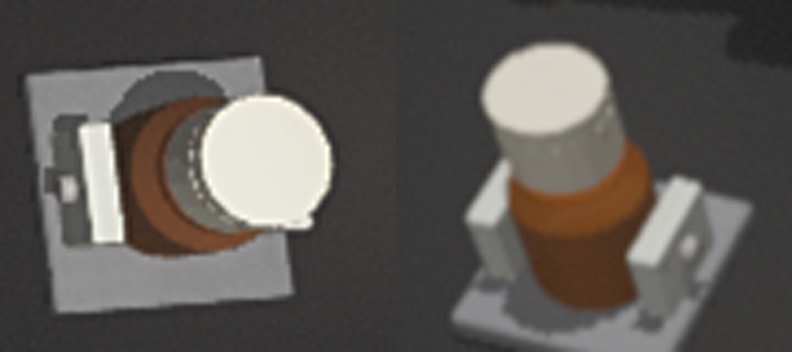

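The crop shows the cap upright on the jar, with its top centre at about (505,277) in the top view and (174,150) in the scene view. Both cameras put it at about (0.445, -0.305). The clamp jaws stand well below the collar. Next I'll move above the jar.

Emit:
drive_tool(steps=[[0,19,20,0,0],[0,19,20,0,0],[0,19,20,0,0],[0,19,20,0,0],[0,19,20,0,0],[0,19,20,0,0],[0,19,20,0,0],[0,19,20,0,0],[0,19,20,0,0],[0,19,20,0,0],[0,19,20,0,0],[0,19,20,0,0],[0,19,20,0,0],[0,19,20,0,0],[0,17,18,0,0],[0,0,0,0,0],[0,0,0,0,0]])

```text
clock: 1.62
position: [0.4463, -0.3041, 0.2266]
ee_rot: [-3.113, -0.417, -0.0]
force: [0.3, -0.3, -0.3]
width: 0.999
gripper_force: 0.0
```

```bash
cat > st.py <<'E'
from cell import observe
from h import *
o=observe(); M=R.from_rotvec(o["ee_rot"]).as_matrix()
print(o["clock"],o["position"].round(4),"j",o["joints"].round(2),"ydir",np.degrees(np.arctan2(M[1,1],M[0,1])).round(1),"zaxis",M[:,2].round(3),"F",o["force"].round(1),"T",o["ft_torque"].round(2),"w",round(o["width"],3),"g",round(o["gripper_force"],1))
E
python3 st.py
python3 - <<'E'
from cell import get_image
from h import *
import cv2
d=get_image("wrist"); im=d["image"][:,:,::-1].copy()
t=np.linspace(0,6.3,60)
pts=np.c_[.445+.0255*np.cos(t),-.305+.0255*np.sin(t),0*t+.124]
for p in proj(d,pts): cv2.circle(im,tuple(int(x) for x in p),1,(0,0,255),-1)
cv2.imwrite("pics/w1.png",im)
E
```

```text
1.6167 [ 0.4463 -0.3041  0.2266] j [ 0.61  0.31 -0.14  1.77  0.05  1.07 -0.85] ydir -74.8 zaxis [-0.  0. -1.] F [ 0.3 -0.3 -0.3] T [-0.08 -0.01 -0.02] w 0.999 g 0.0
```

View pics/w1.png

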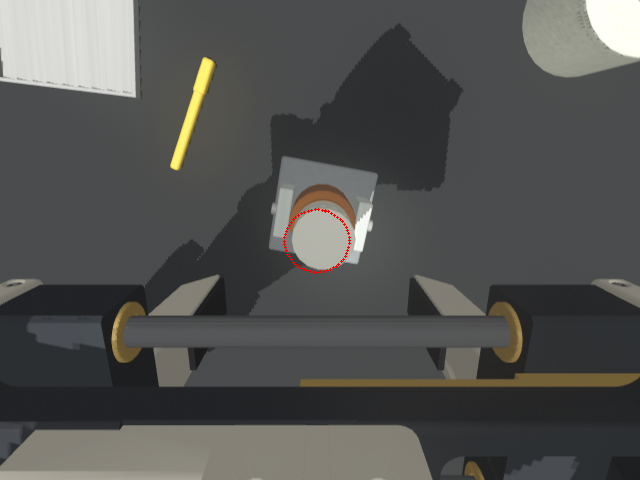

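The wrist view shows the cap at about (324,235). The predicted circle is at (318,240), so it's a few mm off. I'll fit it more precisely.

```bash
python3 - <<'E'
from cell import get_image
from h import *
import cv2
def blob(n,box,th):
    d=get_image(n); x,y,w,h=box; im=d["image"][y:y+h,x:x+w].astype(int)
    m=((im.min(2)>th)&(im.max(2)-im.min(2)<40)).astype(np.uint8)
    k,l,s,c=cv2.connectedComponentsWithStats(m); i=1+np.argmax(s[1:,4])
    q=c[i]+[x,y]; print(n,q.round(1),s[i],at(d,*q,.124).round(4)); return d
d=blob("wrist",(286,198,75,80),140); blob("wrist",(286,198,75,80),120); print(d["xyz"])
blob("top",(480,250,50,50),190);
E
python3 - <<'E'
import cv2
a=cv2.imread("pics/w1.png")[140:290,240:400]
cv2.imwrite("pics/w1c.png",cv2.resize(a,None,fx=4,fy=4,interpolation=cv2.INTER_CUBIC))
E
```

```text
wrist [326.  236.4] [   4    2   71   67 3496] [ 0.45  -0.312  0.124]
wrist [325.1 233.1] [   3    0   72   69 3908] [ 0.4518 -0.3114  0.124 ]
[ 0.51655683 -0.28616563  0.38345455]Traceback (most recent call last):
  File "<stdin>", line 10, in <module>
  File "<stdin>", line 7, in blob
    return _wrapfunc(a, 'argmax', axis=axis, out=out, **kwds)
    return bound(*args, **kwds)
ValueError: attempt to get argmax of an empty sequence
```

View pics/w1c.png

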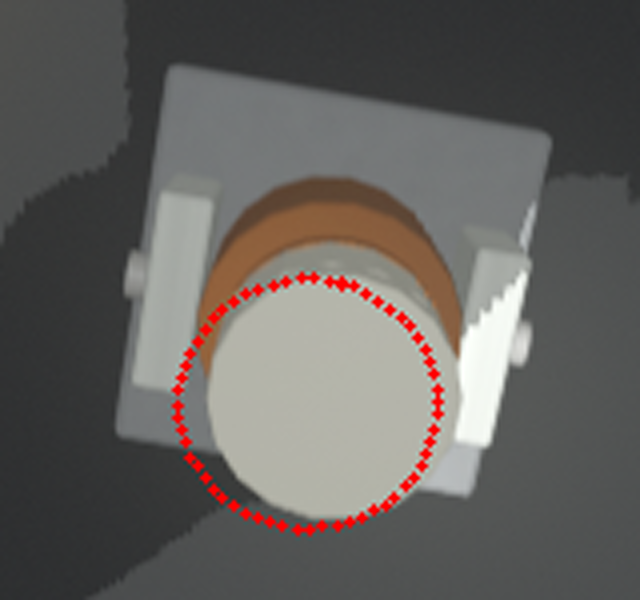

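Run:
```python
from cell import get_image,observe
from h import *
d=get_image("wrist");o=observe();M=R.from_rotvec(o["ee_rot"]).as_matrix()
print(at(d,323.3,237.8,.124), o["position"])
T=o["position"]
for p in(T,T+M[:,1]*.046,T-M[:,1]*.046,T+[0,0,.0188]):print(proj(d,p))
t=get_image("top"); print(at(t,505.2,276.6,.124))
# plate corners from top crop, from wrist crop
c=lambda P,x,y,s:[(u/s+x,v/s+y) for u,v in P]
for D,P in((t,c([(25,75),(262,57),(293,295),(55,312)],445,240,4.4)),(d,c([(172,66),(550,135),(470,494),(118,434)],240,140,4))):
    q=np.array([at(D,u,v,.008) for u,v in P]); print(q.mean(0),np.linalg.norm(q-np.roll(q,1,0),axis=1))
```

```text
[ 0.44748678 -0.31148277  0.124     ] [ 0.44442942 -0.30665804  0.22670106]
[[316.48431133 296.27975473]]
[[408.71505725 296.2035289 ]]
[[224.22013877 296.35600819]]
[[316.52414539 314.48224189]]
[ 0.44559103 -0.30646823  0.124     ]
[ 0.44623685 -0.30857936  0.008     ] [0.10299764 0.10550865 0.10387466 0.10398863]
[ 0.44498538 -0.31292573  0.008     ] [0.10413375 0.10307728 0.10430008 0.1030976 ]
```

Emit:
drive_tool(steps=[[0,2,-3,-14,0],[0,0,0,-14,0],[0,0,0,-14,0],[0,0,0,-14,0],[0,0,0,-14,0],[0,0,0,-14,0],[0,0,0,-14,0],[0,0,0,-12,0],[0,0,0,-12,0],[0,0,0,-10,0],[0,0,0,0,0],[0,0,0,0,0]])

```text
clock: 2.92
position: [0.4469, -0.3087, 0.0945]
ee_rot: [-3.114, -0.411, 0.001]
force: [0.3, 0.8, -0.8]
width: 1.0
gripper_force: 0.0
```

Emit:
drive_tool(steps=[[1,0,0,0,0],[1,0,0,0,0],[1,0,0,0,0],[1,0,0,0,0],[1,0,0,0,0],[1,0,0,0,0],[1,0,0,0,0],[1,0,0,0,0],[1,0,0,0,0],[1,0,0,0,0]], grip_force=5)

```text
clock: 3.75
position: [0.4474, -0.3086, 0.0948]
ee_rot: [3.114, 0.411, 0.0]
force: [-0.7, -0.2, 2.8]
width: 0.552
gripper_force: 5.0
```

```bash
python3 st.py
```

```text
3.75 [ 0.4474 -0.3086  0.0948] j [ 0.6   0.46 -0.13  1.91  0.08  0.77 -0.88] ydir -74.9 zaxis [ 0. -0. -1.] F [-0.7 -0.2  2.8] T [0.03 0.06 0.01] w 0.552 g 5.0
```

The fingers closed on the cap: the width is 50.8 mm and there is almost no side force. I'll open, turn back clockwise and check the other axis.

Emit:
drive_tool(steps=[[0,0,0,0,0],[0,0,0,0,0],[0,0,0,0,0],[0,0,0,0,0],[0,0,0,0,-0.12],[0,0,0,0,-0.12],[0,0,0,0,-0.12],[0,0,0,0,-0.12],[0,0,0,0,-0.12],[0,0,0,0,-0.12],[0,0,0,0,-0.12],[0,0,0,0,-0.12],[0,0,0,0,-0.12],[0,0,0,0,-0.12],[0,0,0,0,-0.12],[0,0,0,0,-0.12],[0,0,0,0,-0.06],[0,0,0,0,0],[0,0,0,0,0]])

```text
clock: 5.33
position: [0.4474, -0.3084, 0.0947]
ee_rot: [2.562, -1.818, -0.0]
force: [0.1, -0.1, -1.3]
width: 0.999
gripper_force: 0.0
```

Emit:
drive_tool(steps=[[1,0,0,0,0],[1,0,0,0,0],[1,0,0,0,0],[1,0,0,0,0],[1,0,0,0,0],[1,0,0,0,0],[1,0,0,0,0],[1,0,0,0,0],[1,0,0,0,0],[1,0,0,0,0]], grip_force=5)

```text
clock: 6.17
position: [0.4473, -0.3086, 0.0948]
ee_rot: [2.559, -1.822, -0.0]
force: [0.6, 0.5, 0.7]
width: 0.55
gripper_force: 5.0
```

```bash
python3 st.py
```

```text
6.1667 [ 0.4473 -0.3086  0.0948] j [ 0.31  0.46  0.26  1.94 -0.17  0.76 -2.14] ydir -160.9 zaxis [-0. -0. -1.] F [0.6 0.5 0.7] T [ 0.08  0.   -0.07] w 0.55 g 5.0
```

Centred on both axes. First twist, with a firmer grip and following the thread at 0.3 mm per row.

Emit:
drive_tool(steps=[[1,0,0,0,0],[1,0,0,0,0],[1,0,0,0.3,0.12],[1,0,0,0.3,0.12],[1,0,0,0.3,0.12],[1,0,0,0.3,0.12],[1,0,0,0.3,0.12],[1,0,0,0.3,0.12],[1,0,0,0.3,0.12],[1,0,0,0.3,0.12],[1,0,0,0.3,0.12],[1,0,0,0.3,0.12],[1,0,0,0.3,0.12],[1,0,0,0.3,0.12],[1,0,0,0.3,0.12],[1,0,0,0.3,0.12],[1,0,0,0.3,0.12],[1,0,0,0.3,0.12],[1,0,0,0.3,0.12],[1,0,0,0.3,0.12]], grip_force=20)

```text
clock: 7.83
position: [0.4473, -0.3086, 0.1001]
ee_rot: [-2.809, -1.407, 0.0]
force: [-0.6, -0.3, -0.1]
width: 0.548
gripper_force: 20.0
```

```bash
python3 st.py
```

```text
7.8333 [ 0.4473 -0.3086  0.1001] j [ 0.73  0.47 -0.3   1.9   0.19  0.8  -0.32] ydir -36.8 zaxis [-0. -0. -1.] F [-0.6 -0.3 -0.1] T [-0.05 -0.05 -0.01] w 0.548 g 20.0
```

Emit:
drive_tool(steps=[[1,0,0,0.3,0.12],[1,0,0,0.3,0.12],[1,0,0,0.3,0.12],[1,0,0,0.3,0.12],[1,0,0,0.3,0.12],[1,0,0,0.3,0.12],[1,0,0,0.3,0.12],[1,0,0,0.3,0.12],[1,0,0,0.3,0.12],[1,0,0,0.3,0.12],[1,0,0,0.3,0.12],[1,0,0,0.3,0.12],[1,0,0,0.3,0.12],[1,0,0,0.3,0.12],[1,0,0,0.3,0.12],[1,0,0,0.3,0.12],[1,0,0,0,0],[1,0,0,0,0]])

```text
clock: 9.33
position: [0.4472, -0.3087, 0.1047]
ee_rot: [-0.474, -3.105, -0.001]
force: [-0.7, -0.3, -0.5]
width: 0.549
gripper_force: 20.0
```

```bash
python3 st.py
```

```text
9.3333 [ 0.4472 -0.3087  0.1047] j [ 1.07  0.57 -0.79  1.87  0.5   0.92  1.31] ydir 72.6 zaxis [-0.     0.001 -1.   ] F [-0.7 -0.3 -0.5] T [ 0.08 -0.16  0.04] w 0.549 g 20.0
```

About 233° is done with negligible force. I'll release, turn back and regrip.

Emit:
drive_tool(steps=[[0,0,0,0,0],[0,0,0,0,0],[0,0,0,0,0],[0,0,0,0,0],[0,0,0,0,-0.12],[0,0,0,0,-0.12],[0,0,0,0,-0.12],[0,0,0,0,-0.12],[0,0,0,0,-0.12],[0,0,0,0,-0.12],[0,0,0,0,-0.12],[0,0,0,0,-0.12],[0,0,0,0,-0.12],[0,0,0,0,-0.12],[0,0,0,0,-0.12],[0,0,0,0,-0.12],[0,0,0,0,-0.12],[0,0,0,0,-0.12],[0,0,0,0,-0.12],[0,0,0,0,-0.12]])

```text
clock: 11.0
position: [0.4475, -0.3084, 0.1051]
ee_rot: [2.817, 1.389, 0.0]
force: [0.2, 0.4, 0.6]
width: 0.999
gripper_force: 0.0
```

Emit:
drive_tool(steps=[[0,0,0,0,-0.12],[0,0,0,0,-0.12],[0,0,0,0,-0.12],[0,0,0,0,-0.12],[0,0,0,0,-0.12],[0,0,0,0,-0.12],[0,0,0,0,0],[1,0,0,0,0],[1,0,0,0,0],[1,0,0,0,0],[1,0,0,0,0],[1,0,0,0,0],[1,0,0,0,0],[1,0,0,0,0],[1,0,0,0,0],[1,0,0,0,0]])

```text
clock: 12.33
position: [0.4473, -0.3086, 0.1049]
ee_rot: [3.125, 0.318, 0.0]
force: [-0.8, -0.1, -0.1]
width: 0.548
gripper_force: 20.0
```

```bash
python3 st.py
```

```text
12.3333 [ 0.4473 -0.3086  0.1049] j [ 0.6   0.44 -0.12  1.91  0.07  0.8  -0.93] ydir -78.4 zaxis [ 0. -0. -1.] F [-0.8 -0.1 -0.1] T [-0.04 -0.02  0.02] w 0.548 g 20.0
```

Emit:
drive_tool(steps=[[1,0,0,0.3,0.12],[1,0,0,0.3,0.12],[1,0,0,0.3,0.12],[1,0,0,0.3,0.12],[1,0,0,0.3,0.12],[1,0,0,0.3,0.12],[1,0,0,0.3,0.12],[1,0,0,0.3,0.12],[1,0,0,0.3,0.12],[1,0,0,0.3,0.12],[1,0,0,0.3,0.12],[1,0,0,0.3,0.12],[1,0,0,0.3,0.12],[1,0,0,0.3,0.12],[1,0,0,0.3,0.12],[1,0,0,0.3,0.12],[1,0,0,0.3,0.12],[1,0,0,0.3,0.12],[1,0,0,0.3,0.12],[1,0,0,0.3,0.12]])

```text
clock: 14.0
position: [0.4474, -0.3089, 0.1111]
ee_rot: [0.828, 3.03, -0.0]
force: [0.5, -0.3, -0.2]
width: 0.549
gripper_force: 20.0
```

Emit:
drive_tool(steps=[[1,0,0,0,0.12],[1,0,0,0,0.12],[1,0,0,0,0],[1,0,0,1,0],[1,0,0,1,0],[1,0,0,1,0],[1,0,0,0,0]])

```text
clock: 14.58
position: [0.4473, -0.3086, 0.114]
ee_rot: [-0.468, -3.106, 0.0]
force: [0.9, 0.2, -0.8]
width: 0.549
gripper_force: 20.0
```

```bash
python3 st.py
```

```text
14.5833 [ 0.4473 -0.3086  0.114 ] j [ 1.07  0.56 -0.79  1.86  0.49  0.93  1.32] ydir 72.9 zaxis [-0. -0. -1.] F [ 0.9  0.2 -0.8] T [ 0.11 -0.15  0.01] w 0.549 g 20.0
```

The cap is free with no resistance. I'll lift it straight up and take a look.

Emit:
drive_tool(steps=[[1,0,0,5,0],[1,0,0,7,0],[1,0,0,8,0],[1,0,0,8,0],[1,0,0,8,0],[1,0,0,8,0],[1,0,0,8,0],[1,0,0,8,0],[1,0,0,8,0],[1,0,0,0,0]])

```text
clock: 15.42
position: [0.4482, -0.3088, 0.1838]
ee_rot: [0.467, 3.104, -0.002]
force: [-0.2, 0.4, -0.6]
width: 0.549
gripper_force: 20.0
```

```bash
python3 st.py
python3 - <<'E'
from cell import get_image
import cv2,numpy as np
s=get_image("scene")["image"][60:260,90:360,::-1]
cv2.imwrite("pics/l1.png",cv2.resize(s,None,fx=2.6,fy=2.6,interpolation=cv2.INTER_CUBIC))
E
```

```text
15.4167 [ 0.4482 -0.3088  0.1838] j [ 1.11  0.48 -0.84  1.78  0.41  1.06  1.4 ] ydir 72.9 zaxis [ 0.002 -0.001 -1.   ] F [-0.2  0.4 -0.6] T [ 0.07 -0.21  0.01] w 0.549 g 20.0
```

View pics/l1.png

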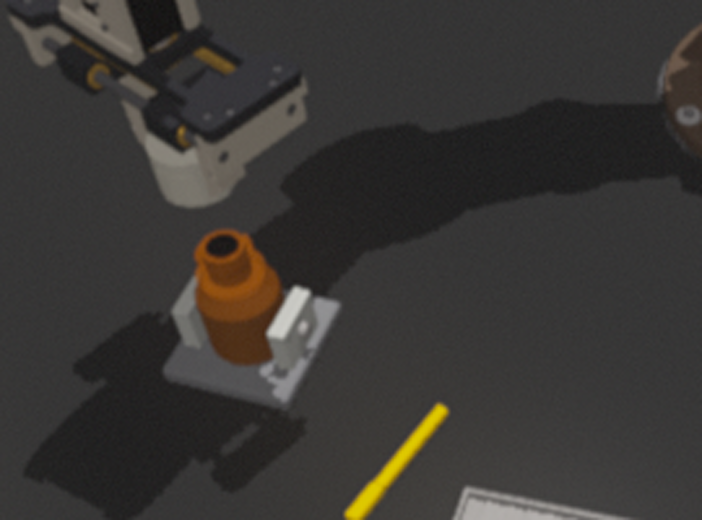

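The cap is in the gripper at crop (193,175), upright and clear of the jar's bare neck at (222,245). I'll carry it over the tray.

Emit:
drive_tool(steps=[[1,5,11,0,-0.07],[1,9,19,0,-0.07],[1,9,19,0,-0.07],[1,9,19,0,-0.07],[1,9,19,0,-0.07],[1,9,19,0,-0.07],[1,9,19,0,-0.07],[1,9,19,0,-0.07],[1,9,19,0,-0.07],[1,9,19,0,-0.07],[1,9,19,0,-0.07],[1,9,20,0,-0.07],[1,9,20,0,-0.07],[1,9,20,0,-0.07],[1,9,20,0,-0.07],[1,6,16,0,-0.07],[1,0,0,0,0],[1,0,0,0,0]])

```text
clock: 16.97
position: [0.5842, -0.0104, 0.1814]
ee_rot: [-2.042, -2.386, 0.001]
force: [0.2, 0.1, -1.1]
width: 0.549
gripper_force: 20.0
```

```bash
python3 st.py
python3 - <<'E'
from cell import get_image
import cv2,numpy as np
s=get_image("scene")["image"][:,:,::-1]
w=get_image("wrist")["image"][:,:,::-1]
cv2.imwrite("pics/t1.png",np.hstack([cv2.resize(s[100:400,160:460],(400,400)),cv2.resize(w,(400,300))[[*range(300)]+[299]*100]]))
E
```

```text
16.9667 [ 0.5842 -0.0104  0.1814] j [ 0.34  0.48 -0.59  1.7   0.3   1.06 -0.19] ydir 8.9 zaxis [-0.001  0.    -1.   ] F [ 0.2  0.1 -1.1] T [-0.15 -0.12 -0.  ] w 0.549 g 20.0
```

View pics/t1.png

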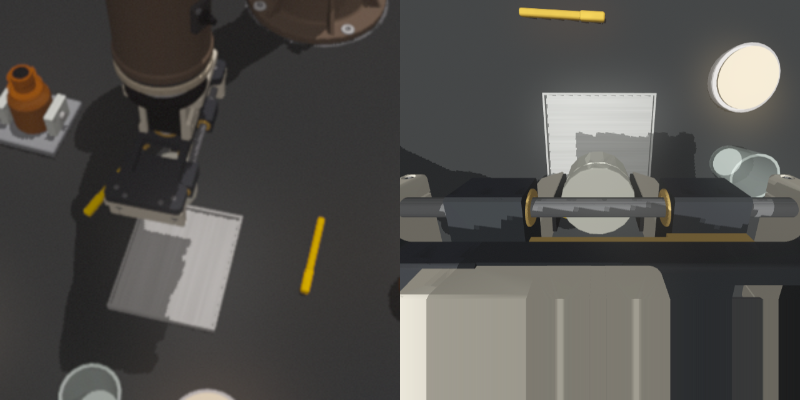

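The cap is upright in the fingers and centred over the tray: wrist view column 600, tray edges at 543 and 656. I'll descend to just above the floor.

Emit:
drive_tool(steps=[[1,0,0,-8,0],[1,0,0,-14,0],[1,0,0,-14,0],[1,0,0,-14,0],[1,0,0,-14,0],[1,0,0,-14,0],[1,0,0,-14,0],[1,0,0,-14,0],[1,0,0,-14,0],[1,0,0,-14,0],[1,0,0,-10,0],[1,0,0,-8,0],[1,0,0,-5,0],[1,0,0,-3,0],[1,0,0,0,0],[1,0,0,0,0]])

```text
clock: 18.4
position: [0.5846, -0.0115, 0.0223]
ee_rot: [2.046, 2.383, 0.001]
force: [-0.8, -0.0, -0.3]
width: 0.552
gripper_force: 20.0
```

Emit:
drive_tool(steps=[[1,0,0,-2,0],[1,0,0,-2,0],[1,0,0,-2,0],[1,0,0,-1,0],[1,0,0,-1,0],[1,0,0,0,0],[1,0,0,0,0]], grip_force=8)

```text
clock: 18.98
position: [0.5843, -0.0116, 0.0139]
ee_rot: [-2.046, -2.384, 0.0]
force: [0.5, 0.6, -0.0]
width: 0.553
gripper_force: 8.0
```

Emit:
drive_tool(steps=[[1,0,0,-0.5,0],[1,0,0,-0.5,0],[1,0,0,0,0]])

```text
clock: 19.23
position: [0.5843, -0.0116, 0.0129]
ee_rot: [2.046, 2.384, -0.0]
force: [-0.1, -0.5, -1.0]
width: 0.554
gripper_force: 8.0
```

```bash
python3 st.py
```

```text
19.2333 [ 0.5843 -0.0116  0.0129] j [ 0.27  0.68 -0.49  1.84  0.46  0.73 -0.33] ydir 8.7 zaxis [-0. -0. -1.] F [-0.1 -0.5 -1. ] T [ 0.01 -0.19 -0.01] w 0.554 g 8.0
```

Emit:
drive_tool(steps=[[1,0,0,-0.4,0],[1,0,0,-0.4,0],[1,0,0,0,0],[1,0,0,0,0]])

```text
clock: 19.57
position: [0.5844, -0.0115, 0.0125]
ee_rot: [2.046, 2.383, 0.0]
force: [-1.9, -0.2, 5.4]
width: 0.548
gripper_force: 8.0
```

Emit:
drive_tool(steps=[[1,0,0,-0.4,0],[1,0,0,0,0],[1,0,0,0,0]])

```text
clock: 19.82
position: [0.5843, -0.0115, 0.0123]
ee_rot: [2.046, 2.383, -0.0]
force: [-2.4, -0.0, 8.9]
width: 0.554
gripper_force: 8.0
```

Emit:
drive_tool(steps=[[1,0,0,-0.4,0],[1,0,0,0,0],[1,0,0,0,0]])

```text
clock: 20.07
position: [0.5843, -0.0115, 0.0121]
ee_rot: [2.046, 2.383, -0.0]
force: [-4.2, -0.8, 10.9]
width: 0.55
gripper_force: 8.0
```

The cap touches the floor. I'll ease the load off, open partway, open fully once clear, and lift.

Emit:
drive_tool(steps=[[1,0,0,0.5,0],[1,0,0,0.4,0],[1,0,0,0,0],[0.4,0,0,0,0],[0.3,0,0,0,0],[0.2,0,0,0,0],[0.2,0,0,0,0],[0.2,0,0,0,0],[0.2,0,0,0,0],[0.2,0,0,0,0]])

```text
clock: 20.9
position: [0.5844, -0.0116, 0.0122]
ee_rot: [2.046, 2.384, 0.0]
force: [0.3, 0.1, -0.1]
width: 0.798
gripper_force: 0.0
```

Emit:
drive_tool(steps=[[0.2,0,0,4,0],[0.2,0,0,8,0],[0.2,0,0,10,0],[0.2,0,0,12,0],[0.2,0,0,14,0],[0.2,0,0,14,0],[0.2,0,0,14,0],[0.2,0,0,14,0],[0,0,0,14,0],[0,-12,0,14,0],[0,-12,0,14,0],[0,-12,0,14,0],[0,-12,0,14,0],[0,-12,0,14,0],[0,-12,0,14,0],[0,-12,0,14,0],[0,0,0,0,0],[0,0,0,0,0]])

```text
clock: 22.4
position: [0.5007, -0.0116, 0.2159]
ee_rot: [2.045, 2.381, 0.002]
force: [0.0, 0.2, -0.4]
width: 1.0
gripper_force: 0.0
```

```bash
python3 st.py
python3 - <<'E'
from cell import get_image
import cv2,numpy as np
s=get_image("scene")["image"][:,:,::-1]
w=get_image("wrist")["image"][:,:,::-1]
cv2.imwrite("pics/e1.png",np.vstack([np.hstack([cv2.resize(s[200:380,220:380],(400,450),interpolation=cv2.INTER_CUBIC),cv2.resize(w,(400,450))])]))
cv2.imwrite("pics/e2.png",s)
E
```

```text
22.4 [ 0.5007 -0.0116  0.2159] j [ 0.43  0.32 -0.65  1.85  0.22  1.05 -0.15] ydir 8.7 zaxis [ 0.003 -0.001 -1.   ] F [ 0.   0.2 -0.4] T [-0.01 -0.15 -0.01] w 1.0 g 0.0
```

View pics/e1.png

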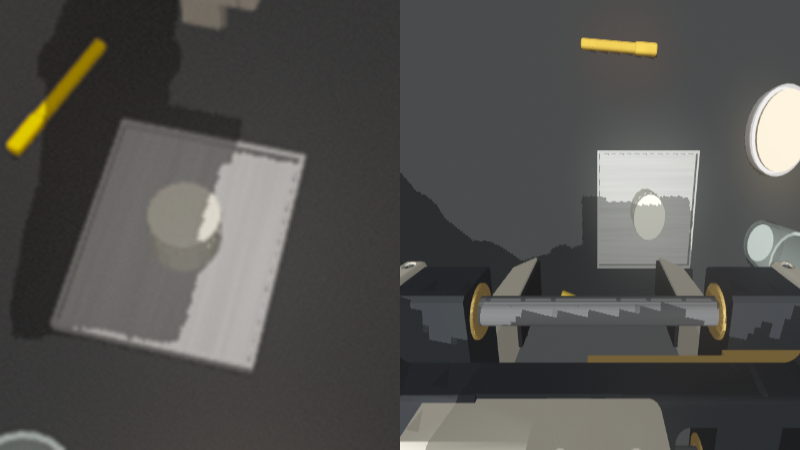

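View pics/e2.png

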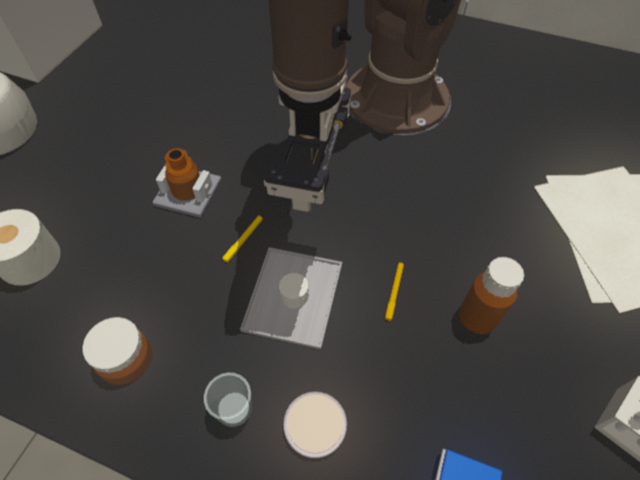

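The cap lies upright and flat in the middle of the tray, at scene (294,288). The jar is open at (176,155), the tall bottle is still at (503,275), and the gripper is clear. I'm handing it in.

```bash
python3 -c "
from cell import arm
print(arm.sign_off())"
```

```text
the job is handed in; nothing more can be done
None
```

I unscrewed the jar's cap and lifted it straight off. It now lies upright and flat in the middle of the tray, the tall bottle was not touched, and I handed the job in about 22 s into the 70 s limit.

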